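Free the seized tray-clamp knob and nip up a seed tray

ROBOT

A 6-joint arm with a two-finger parallel gripper is mounted at the origin on the work surface. World frame = base frame: x ahead of the robot, y to its left, z up, the work surface at z = 0. Lengths are in m, angles in degrees, forces in N, time in s.
With the tool pointing down it reaches from about 0.275 to 0.85 m from the base axis. Payload 19 kg.
Tool frame: the origin (TCP) lies midway between the tips of the shut fingers; the grasp point (between the pads) lies 19 mm behind it; z points along the fingers, y is the direction in which the jaws open and shut (so a half turn about z gives the same grasp; the last joint's range is limited). The gripper opens to 85 mm and grips with 20 to 120 N. Pads are 22 mm wide; open, the fingers measure 114 mm over their backs; the gripper's body (76 mm by 85 mm) begins 54 mm behind the grasp point. The pads swing forward as they close: fully open they stand 13 mm farther back than shut.
Start: joints at [-70.989, 8.623, 82.357, -0, 89.026, -7.678], TCP at [0.258, -0.514, 0.231] pointing down, gripper open.
Joint ranges: [-160.23, 160.23], [-39.13, 120.54], [6.94, 153.29], [-79.49, 259.48], [9.18, 160.14], [-161.06, 161.06]. Speed limits (degrees/s): [108.29, 108.29, 127.2, 172.46, 172.46, 172.46].

INTERFACE

Orientations are given as a 3x3 rotation matrix whose columns are the frame's x, y, z axes.
In Python, from cell import * gives the robot as it stands. The module is installed in compiled form; this text tells all that it offers.
- The arm moves only by the tool drive_tool, never from a script. Its argument "series" is a list of rows, each a list of 3 entries, a list of its own where there are three numbers: the shift along the world's x, y, z scaled (see below), then the turn about the world's z scaled (see below), then the gripper's target within -1 to 1 (fully open at 1, half-way at 0, shut at -1). In form: [[[tx, ty, tz], roll, fingers], ...]. A call has exactly 8 rows; each row shifts and turns the commanded pose from where the row before left it; what a row does not reach is not made up. The controller multiplies each number of a shift by 0.05 m and each number of a turn by 90 degrees. A row lasts 1/10 s, in which the tool goes at most 50 mm and 8.59 degrees, less where a joint would pass 70% of its speed; a pose out of reach is approached as far as the arm can. A call with a number of a shift or a turn outside -1 to 1 is refused whole. A call with a gripper value outside its range is refused whole. The fingers move at their own pace and stop on an object; the grip force is fixed at half the most. Time passes only in rows, so rows that do not move let the fingers close, or fill a call up. It gives the time, the measured TCP pose, the force and the opening at its end, in the units of the state.
- get_state(): the state, without advancing time (a new reading comes with each control period).
- capture(name): name is "side" or "top" or "wrist"; returns the picture (384x512x3 uint8, blue, green, red); there is no depth.
- camera_info(name): a dict with "fx", "fy", "cx", "cy" (pixels), "R" (3x3) and "t" (3): a world point X has camera coordinates R X + t; the wrist camera has in their place "T_tool_cam" (4x4, takes a point from camera to tool coordinates, whose origin is the TCP and whose axes are the flange's). Camera axes: x right, y down, z forward; pixel columns grow to the right and rows downward; lengths in m; the calibration is good to about 2 mm. The wrist camera is an equidistant fisheye: a pixel r from the principal point sees the ray r / f radians off the axis. A picture is of the moment at which its call begins: read the wrist's pose just before it. camera_info takes no time and is no camera call.
- finish_job(): hands the job in, once; it reports no verdict.
The state is a dict: "time_s": time; "q": joint angles; "joint_velocities": joint speeds; "tau": joint torques, N m; "ee_pos": TCP position; "orientation": TCP orientation; "wrist_force": force on the tool from outside, world axes, zero at the start; "wrist_torque": the same for the moment, N m; "finger_gap": opening from 0.0 (shut) to 1.0 (fully open).
Only numpy, scipy, OpenCV 4.12 (cv2) and the standard library are available. Lean on these libraries where they do the work, as an engineer would, in place of code of your own. Each camera call takes 0.05 s, during which the arm holds its last target. There are 200 camera calls.

TASK

The red knob of the seed-tray clamp is seized with dried compost. Break it loose with a short firm clockwise twist, then wind it on freely and clockwise until the jaw has pushed the black seed tray square against the end stop and holds it snugly; feel for it, because the thin tray must not be squeezed hard. Let go of the knob and leave the bottle, the seed box and the flower pot where they stand.

Things in the scene. Friction and masses are not known exactly. Their poses are not given: they have to be found in the camera images.
- fixture: The tray clamp, bolted to the bench: aluminium plate 170 (x) x 300 (y, from -50 to +250) x 12 mm with a green gear housing 70 x 68 mm, its top 62 mm above the bench (a round collar to 68). Origin: on the bench, on the vertical knob axis; z up. The jaw moves along +y, away from the housing.
- stop_nearest (a point): Point of the fixture (y = 191 mm, 36 mm above the bench) that marks the nearest setting of the end stop's face. The rigid steel end stop, 140 mm wide, its top 58 mm above the bench, has been set 0 to 12 mm beyond it along the fixture's +y. Where exactly is not measured: it must be felt through the knob.
- knob (a joint): Turn of the red knob, rad: 0 as found, grows CLOCKWISE seen from above and closes the jaw 10 mm per rad. Ends at 0 and 3.0. Seized: breaking it takes 0.4 to 0.8 N m within the first 0.2 rad, then it crackles off; from 0.45 rad on it stays free (steady friction 0.10 N m). Each newton on the tray adds 0.01 N m. Let go, it keeps up to about 10 N of clamping. Tight between 1.1 and 2.6 rad.
- knob_grip (a point): Middle of the knob's red grip bar, on the turning axis, 100 mm above the bench. Bar: 74 mm long (this point's x), 16 mm thick (its y, the way to pinch it), from 83 to 117 mm above the bench. Under it only an 18 mm thick round spindle. x and y turn with the knob; at 0 the bar lies along the fixture's x.
- jaw: The moving steel jaw, 110 mm wide, top 58 mm above the bench; its origin is at the fixture's origin when open and moves along the fixture's +y by 10 mm per rad of the knob. It carries a rubber-faced pad whose face is at y = 70 mm of the jaw's frame; the pad gives by 1 mm per 10 N. A halted knob's torque can read either way within its friction: judge by the rise over free running.
- tray: Loose black plastic seed tray with 20 cells and pale seeds, 140 (x) x 110 (y) x 45 mm high, about 200 g, lying on the base plate between jaw and end stop, some mm from both and slightly askew. Origin: centre of its underside. The jaw pushes it to the end stop (about 1 to 3 N), then it is held. Thin: it must not be squeezed beyond 35 N. Snug is about 8 to 25 N.
- pump_bottle: White pump bottle with blue band, 76 mm diameter, 202 mm high, spout 55 mm to its -y; origin centre of underside. Not to be moved.
- seed_box: Clear open plastic box with seeds, 130 x 100 x 55 mm; origin centre of underside. Not to be moved.
- plant_pot: Terracotta flower pot, 80 mm diameter, 75 mm high; origin centre of underside. Not to be moved.
Things that resemble listed ones, but are neither listed nor needed, are in the scene too. Of the things like the tray, leave any that is green; of the rest the larger one is meant.

How it is judged (in metres and radians):
On the way, in this order (a step that is already met when the one before it is completed fails the run):
1. the knob has been broken loose and turns (beyond 0.5 rad) (value of joint knob above 0.5 rad), for 0.1 s.
2. the jaw has nipped the tray against the end stop (at least 6 N) (contact force between jaw and tray above 6 N), for 0.2 s.
At the end, for the whole second after the job is handed in: The jaw holds the tray against the end stop with 5 to 30 N, the tray square to the clamp (within 0.02 rad), flat on the base plate (within 4 mm and 0.05 rad) and at rest (contact force between jaw and tray between 5 and 30 N and angle between the y axis of tray and the y axis of fixture, either way round below 0.02 rad and z of tray in the frame of fixture below 0.016 m and angle between tray's own z axis and vertical below 0.05 rad and linear speed of tray below 0.01 m/s); the robot touches nothing.
It fails at once if the tray is squeezed by more than 35 N (contact force between jaw and tray above 35 N).
It fails at once if the pump bottle, the seed box or the flower pot is moved by more than 20 mm (distance of any of pump_bottle, seed_box, plant_pot from where it was at the start of the episode above 0.02 m).
It also fails if it takes over 64 s, if anything falls off the work surface, if the arm or the gripper's body presses on something with over 40 N, if the wrist force passes 120 N, or if a joint passes its speed limit or range.

## Working session

There is one attempt and no reset: what is moved stays moved. The work goes in short steps, Python scripts to look and compute and a tool call to move; the robot and the scene stay as the last step left them, time stands still between calls to the robot, and variables do not carry over. Pictures are saved under pics/ and viewed, about 8 in all and at most 12, crops included, and the job is handed in when it is done.

Besides the shell and the picture viewer there is one more tool, called after "Call:" by a JSON object that holds its "fn" and its "kwargs". drive_tool: Moves the arm, as the interface text tells. Its arguments: {"type":"object","properties":{"series":{"type":"array"}},"required":["series"]}

```bash
mkdir -p pics
python3 - <<'E'
from cell import *
import cv2,numpy as np
s=get_state();print({k:np.round(v,3).tolist() for k,v in s.items()})
for n in("top","side"):
    im=capture(n);cv2.imwrite(f"pics/{n}0.png",im)
    c=camera_info(n);print(n,{k:np.round(v,4).tolist() for k,v in c.items()})
print(camera_info("wrist"))
E
```

```text
{'time_s': 0.0, 'q': [-70.988, 8.651, 82.394, -0.001, 89.022, -7.676], 'joint_velocities': [0.026, -0.03, -0.069, 0.099, -0.036, -0.076], 'tau': [0.001, -71.306, -57.088, -0.0, 0.009, 0.0], 'ee_pos': [0.258, -0.514, 0.231], 'orientation': [[0.893, 0.449, -0.0], [0.449, -0.893, 0.001], [0.0, -0.001, -1.0]], 'wrist_force': [0.168, -0.113, 0.487], 'wrist_torque': [0.05, -0.048, 0.02], 'finger_gap': 1.001}
top {'fx': 407.1674, 'fy': 407.1674, 'cx': 258.2555, 'cy': 195.3638, 'R': [[0.0187, -0.9998, -0.0012], [-0.9863, -0.0183, -0.1642], [0.1642, 0.0042, -0.9864]], 't': [-0.017, 0.5085, 1.3813]}
side {'fx': 467.0005, 'fy': 467.0005, 'cx': 256.943, 'cy': 190.8375, 'R': [[0.9657, -0.2588, 0.0203], [-0.165, -0.6722, -0.7217], [0.2004, 0.6936, -0.6919]], 't': [-0.4918, 0.136, 1.3441]}
{'fx': 297.3186396354542, 'fy': 297.3186396354542, 'cx': 254.66602074688188, 'cy': 191.137026360282, 'T_tool_cam': array([[-7.74374118e-04, -9.53461308e-01, -3.01514401e-01,
         7.70979485e-02],
       [ 9.99999698e-01, -7.18485594e-04, -2.96256727e-04,
         1.26834669e-03],
       [ 6.58355727e-05, -3.01514540e-01,  9.53461577e-01,
        -1.43521834e-01],
       [ 0.00000000e+00,  0.00000000e+00,  0.00000000e+00,
         1.00000000e+00]])}
```

View pics/top0.png

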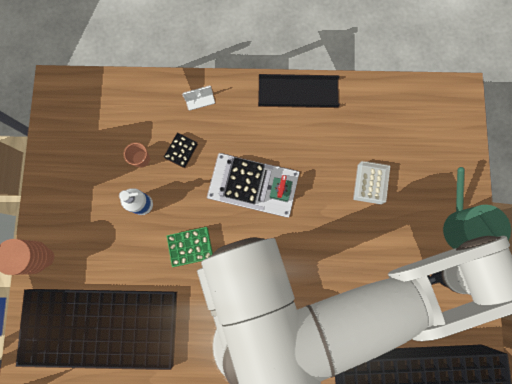

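View pics/side0.png

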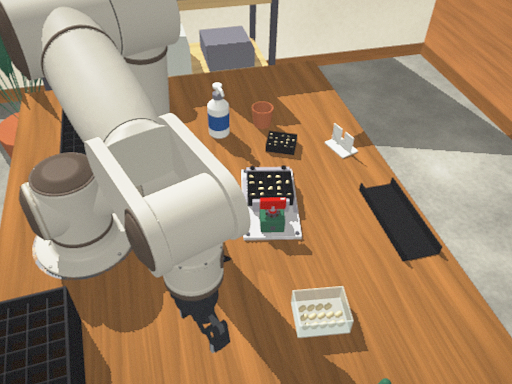

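Top view: the clamp's red knob is at (283,187), its tray at (244,180) and its plate spans (208–298, 155–216). Lookalikes: a small black tray at (181,150), a green tray at (190,246), and black tray-like items at (98,328), (298,91) and (420,365). Red or terracotta items: the pot at (135,154) and a big pot at (20,257). I choose the black tray inside the clamp and the bar knob on the green housing.

```bash
cat > h.py <<'E'
from cell import *
import cv2,numpy as np
def ray(n,uv,z):
    c=camera_info(n);R=np.array(c["R"]);t=np.array(c["t"])
    d=R.T@np.array([(uv[0]-c["cx"])/c["fx"],(uv[1]-c["cy"])/c["fy"],1]);o=-R.T@t
    return o+d*(z-o[2])/d[2]
def redmask(im):
    h=cv2.cvtColor(im,cv2.COLOR_BGR2HSV)
    return ((((h[...,0]<6)|(h[...,0]>174))&(h[...,1]>170)&(h[...,2]>90))*255).astype(np.uint8)
E
python3 - <<'E'
from h import *
for n in("top","side"):
    im=cv2.imread(f"pics/{n}0.png");m=redmask(im)
    k,l,st,ce=cv2.connectedComponentsWithStats(m)
    for i in range(1,k):
        if st[i,4]>25:
            p=np.argwhere(l==i)[:,::-1].astype(np.float32);w=ray(n,ce[i],.11)
            q=np.array([ray(n,a,.117)[:2] for a in p],np.float32)
            print(n,st[i],ce[i].round(1),w.round(4),cv2.minAreaRect(q))
im=cv2.imread("pics/top0.png");h=cv2.cvtColor(im,cv2.COLOR_BGR2HSV)
m=((h[...,1]<60)&(h[...,2]>120)).astype(np.uint8)*255
roi=np.zeros_like(m);roi[145:222,200:305]=255;m&=roi
p=np.argwhere(m)[:,::-1].astype(np.float32)
q=np.array([ray("top",a,.012)[:2] for a in p],np.float32)
r=cv2.minAreaRect(q);print(r,cv2.boxPoints(r))
a=cv2.resize(im[140:230,195:310],None,fx=6,fy=6,interpolation=cv2.INTER_CUBIC);cv2.imwrite("pics/crop1.png",a)
E
```

```text
top [278 180   7  17  66] [281.  188.4] [ 0.5223 -0.0831  0.11  ] ((0.5216332674026489, -0.08303415030241013), (0.013664553873240948, 0.055715981870889664), 76.71784210205078)
side [260 197  26  12 271] [272.  202.6] [ 0.5255 -0.0938  0.11  ] ((0.5249234437942505, -0.10016103088855743), (0.04309801757335663, 0.07100784778594971), 76.12095642089844)
((0.5537097454071045, 0.012891069054603577), (0.30358344316482544, 0.17384754121303558), 77.57503509521484) [[ 0.4361622  -0.11664288]
 [ 0.60593796 -0.15404807]
 [ 0.67125726  0.14242502]
 [ 0.50148153  0.17983021]]
```

View pics/crop1.png

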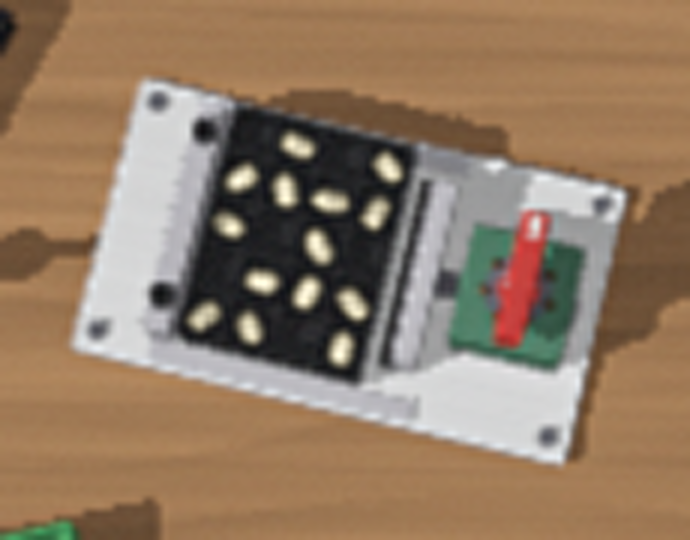

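The crop confirms it: the red bar sits on the green housing, and the black tray lies between the ribbed jaw on the right and the stop on the left. Fixture origin ≈ (0.532, -0.085), yaw ≈ -12.4°. The measured plate is 0.304 × 0.174 m, which matches 0.300 × 0.170. I'll move above the knob.

Call:
{"fn": "drive_tool", "kwargs": {"series": [[[0.34,0.536,0],0.095,1],[[0.34,0.536,0],0.095,1],[[0.34,0.536,0],0.095,1],[[0.34,0.536,0],0.095,1],[[0.34,0.536,0],0.095,1],[[0.34,0.536,0],0.095,1],[[0.34,0.536,0],0.095,1],[[0.34,0.536,0],0.095,1]]}}

```text
time_s: 0.9
ee_pos: [0.3946, -0.2981, 0.2311]
orientation: [[-0.095, 0.996, -0.0], [0.996, 0.095, 0.0], [0.0, -0.0, -1.0]]
wrist_force: [0.0, -0.4, 1.1]
finger_gap: 0.997
```

Call:
{"fn": "drive_tool", "kwargs": {"series": [[[0.34,0.536,0],0.095,1],[[0.34,0.536,0],0.095,1],[[0.34,0.536,0],0.095,1],[[0.34,0.536,0],0.095,1],[[0.34,0.536,0],0.095,1],[[0.34,0.536,0],0.095,1],[[0.34,0.536,0],0.095,1],[[0.34,0.536,0],0.095,1]]}}

```text
time_s: 1.7
ee_pos: [0.5307, -0.0836, 0.231]
orientation: [[-0.96, 0.278, -0.0], [0.278, 0.96, 0.0], [0.0, -0.0, -1.0]]
wrist_force: [-0.3, -0.5, -0.3]
finger_gap: 0.999
```

Call:
{"fn": "drive_tool", "kwargs": {"series": [[[0,0,0],0.045,1],[[0,0,0],0,1],[[0,0,0],0,1],[[0,0,0],0,1],[[0,0,0],0,1],[[0,0,0],0,1],[[0,0,0],0,1],[[0,0,0],0,1]]}}

```text
time_s: 2.5
ee_pos: [0.5302, -0.085, 0.2313]
orientation: [[-0.976, 0.216, 0.0], [0.216, 0.976, -0.0], [-0.0, -0.0, -1.0]]
wrist_force: [0.2, 0.1, 0.4]
finger_gap: 0.999
```

```bash
cat >> h.py <<'E'
def wray(uv,z,s):
    c=camera_info("wrist");T=np.array(c["T_tool_cam"])
    d=np.array([uv[0]-c["cx"],uv[1]-c["cy"]])/c["fx"];r=np.hypot(*d)+1e-9
    v=np.array([*(d/r*np.sin(r)),np.cos(r)])
    R=np.array(s["orientation"]);o=R@T[:3,3]+s["ee_pos"];v=R@T[:3,:3]@v
    return o+v*(z-o[2])/v[2]
E
python3 - <<'E'
from h import *
s=get_state();im=capture("wrist");cv2.imwrite("pics/w1.png",im)
print(s["time_s"],s["ee_pos"],s["orientation"],s["q"],s["wrist_torque"],s["wrist_force"])
m=redmask(im);k,l,st,ce=cv2.connectedComponentsWithStats(m)
for i in range(1,k):
    if st[i,4]>60:
        p=np.argwhere(l==i)[:,::-1];q=np.array([wray(a,.117,s)[:2] for a in p],np.float32)
        print(st[i],ce[i].round(1),cv2.minAreaRect(q))
E
```

```text
2.5 [ 0.53019553 -0.08500923  0.23128163] [[-9.76353352e-01  2.16180784e-01  2.16784248e-05]
 [ 2.16180782e-01  9.76353350e-01 -6.97362682e-05]
 [-3.62414438e-05 -6.34007804e-05 -9.99999997e-01]] [-1.73298913e+01  4.06934256e+00  8.73918116e+01 -3.44535722e-03
  8.85364700e+01 -9.48449929e+01] [0.01047017 0.00610058 0.01679541] [0.23107965 0.09689004 0.36763204]
[ 242  143   23   81 1329] [253.2 180.2] ((0.5286546349525452, -0.08723090589046478), (0.019747354090213776, 0.07584040611982346), 77.95897674560547)
```

View pics/w1.png

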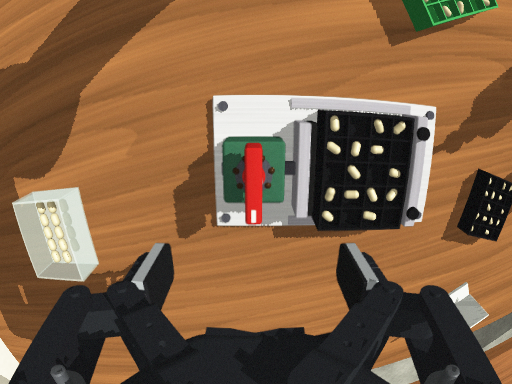

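The wrist view shows the red bar at (253,180) on the green housing, parallel to the pads' width and between the fingers. Ray-cast size is 75.8 mm long against 74, and its centre is within 2.5 mm of the TCP. I'll descend and pinch.

Call:
{"fn": "drive_tool", "kwargs": {"series": [[[0,-0.03,-0.365],0,1],[[0,0,-0.365],0,1],[[0,0,-0.365],0,1],[[0,0,-0.365],0,1],[[0,0,-0.365],0,1],[[0,0,-0.365],0,1],[[0,0,-0.365],0,1],[[0,0,-0.365],0,1]]}}

```text
time_s: 3.35
ee_pos: [0.5302, -0.0864, 0.0846]
orientation: [[-0.976, 0.216, 0.0], [0.216, 0.976, -0.0], [-0.0, -0.0, -1.0]]
wrist_force: [0.9, -0.5, 0.4]
finger_gap: 1.0
```

Call:
{"fn": "drive_tool", "kwargs": {"series": [[[0,0,0],0,1],[[0,0,0],0,-1],[[0,0,0],0,-1],[[0,0,0],0,-1],[[0,0,0],0,-1],[[0,0,0],0,-1],[[0,0,0],0,-1],[[0,0,0],0,-1]]}}

```text
time_s: 4.15
ee_pos: [0.5304, -0.0866, 0.0858]
orientation: [[-0.976, 0.216, 0.001], [0.216, 0.976, -0.0], [-0.001, -0.0, -1.0]]
wrist_force: [-2.4, -0.6, 5.1]
finger_gap: 0.178
```

```bash
cat > st.py <<'E'
from cell import *
import numpy as np
s=get_state();R=np.array(s["orientation"])
yaw=np.degrees(np.arctan2(R[0,1],R[1,1]))
print("t",round(s["time_s"],2),"tcp",np.round(s["ee_pos"],4),"cw from world y",round(yaw,2),"F",np.round(s["wrist_force"],2),"M",np.round(s["wrist_torque"],3),"gap",round(s["finger_gap"],3),"q6",round(s["q"][5],1),"tau",np.round(s["tau"],2))
E
python3 st.py
```

```text
t 4.15 tcp [ 0.5304 -0.0866  0.0858] cw from world y 12.46 F [-2.42 -0.64  5.08] M [-0.028  0.234 -0.021] gap 0.178 q6 -95.0 tau [ 3.500e-01 -6.477e+01 -5.021e+01  2.500e-01 -4.700e-01  2.000e-02]
```

Call:
{"fn": "drive_tool", "kwargs": {"series": [[[0,0,0],-0.06,-1],[[0,0,0],-0.06,-1],[[0,0,0],-0.06,-1],[[0,0,0],-0.06,-1],[[0,0,0],-0.06,-1],[[0,0,0],-0.06,-1],[[0,0,0],-0.04,-1],[[0,0,0],0,-1]]}}

```text
time_s: 4.95
ee_pos: [0.5306, -0.0863, 0.0859]
orientation: [[-0.661, 0.75, 0.001], [0.75, 0.661, -0.0], [-0.001, 0.001, -1.0]]
wrist_force: [-0.6, 2.5, 4.8]
finger_gap: 0.181
```

```bash
python3 st.py
```

```text
t 4.95 tcp [ 0.5306 -0.0863  0.0859] cw from world y 48.6 F [-0.65  2.55  4.81] M [ 0.318 -0.024 -0.147] gap 0.181 q6 -58.9 tau [ -1.18 -64.93 -50.04  -0.58  -0.25   1.72]
```

Call:
{"fn": "drive_tool", "kwargs": {"series": [[[0,0,0],-0.02,-1],[[0,0,0],-0.02,-1],[[0,0,0],-0.02,-1],[[0,0,0],-0.02,-1],[[0,0,0],-0.02,-1],[[0,0,0],-0.01,-1],[[0,0,0],-0.01,-1],[[0,0,0],-0.01,-1]]}}

```text
time_s: 5.75
ee_pos: [0.5306, -0.0862, 0.0859]
orientation: [[-0.497, 0.868, 0.001], [0.868, 0.497, 0.0], [-0.0, 0.001, -1.0]]
wrist_force: [0.3, 3.8, 5.0]
finger_gap: 0.177
```

```bash
python3 st.py
python3 - <<'E'
from h import *
im=capture("wrist");cv2.imwrite("pics/w2.png",im);cv2.imwrite("pics/t2.png",capture("top"))
E
python3 st.py
```

```text
t 5.75 tcp [ 0.5306 -0.0862  0.0859] cw from world y 60.18 F [0.25 3.8  5.01] M [ 0.414 -0.047  0.12 ] gap 0.177 q6 -47.3 tau [ -2.13 -64.46 -49.37  -0.91  -0.1   -0.4 ]
t 5.85 tcp [ 0.5306 -0.0862  0.0859] cw from world y 60.18 F [1.14 4.64 6.19] M [ 0.428 -0.107 -0.002] gap 0.174 q6 -47.3 tau [ -1.99 -64.46 -49.38  -0.95  -0.1    0.41]
```

View pics/w2.png

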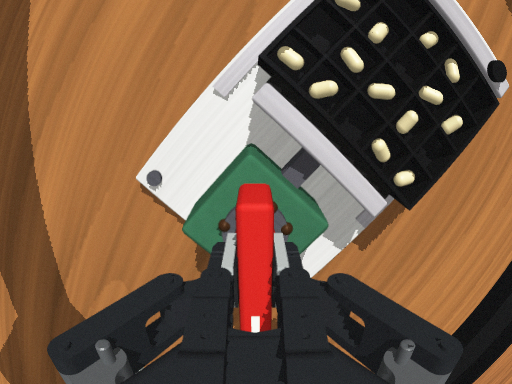

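The wrist view shows the bar held square between the pads and turned with the gripper, the jaw close to the tray, and the knob free (running torque ≈ +0.12 N m at 0.83 rad). I'll wind on to about 1.1 rad, then feel in 0.1 rad steps, each adding at most about 10 N.

Call:
{"fn": "drive_tool", "kwargs": {"series": [[[0,0,0],-0.03,-1],[[0,0,0],-0.03,-1],[[0,0,0],-0.03,-1],[[0,0,0],-0.03,-1],[[0,0,0],-0.02,-1],[[0,0,0],-0.01,-1],[[0,0,0],-0.01,-1],[[0,0,0],-0.01,-1]]}}

```text
time_s: 6.65
ee_pos: [0.5308, -0.0862, 0.0859]
orientation: [[-0.251, 0.968, 0.001], [0.968, 0.251, 0.0], [-0.0, 0.001, -1.0]]
wrist_force: [2.3, 4.0, 4.8]
finger_gap: 0.175
```

```bash
python3 st.py
python3 - <<'E'
from h import *
im=capture("top");cv2.imwrite("pics/t3.png",cv2.resize(im[140:230,195:310],None,fx=6,fy=6,interpolation=cv2.INTER_CUBIC))
E
```

```text
t 6.65 tcp [ 0.5308 -0.0862  0.0859] cw from world y 75.48 F [2.32 4.05 4.82] M [ 0.486 -0.325  0.064] gap 0.175 q6 -32.0 tau [ -2.56 -64.83 -49.06  -1.18   0.24  -0.4 ]
```

Call:
{"fn": "drive_tool", "kwargs": {"series": [[[0,0,0],-0.008,-1],[[0,0,0],-0.008,-1],[[0,0,0],-0.008,-1],[[0,0,0],-0.008,-1],[[0,0,0],-0.008,-1],[[0,0,0],-0.008,-1],[[0,0,0],-0.008,-1],[[0,0,0],-0.008,-1]]}}

```text
time_s: 7.5
ee_pos: [0.5308, -0.0862, 0.0859]
orientation: [[-0.153, 0.988, 0.001], [0.988, 0.153, 0.0], [0.0, 0.001, -1.0]]
wrist_force: [3.1, 4.0, 5.9]
finger_gap: 0.176
```

```bash
python3 st.py
```

```text
t 7.5 tcp [ 0.5308 -0.0862  0.0859] cw from world y 81.23 F [3.14 4.05 5.93] M [ 0.488 -0.314  0.161] gap 0.176 q6 -26.2 tau [ -2.71 -64.97 -48.94  -1.24   0.39  -0.25]
```

View pics/t3.png

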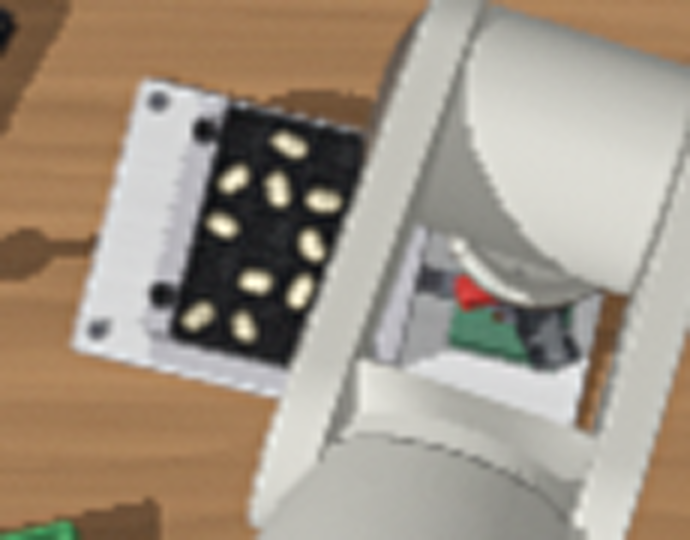

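The top crop shows the tray has moved left and squared up, its edge almost at the stop face. I'll use smaller steps from here.

Call:
{"fn": "drive_tool", "kwargs": {"series": [[[0,0,0],-0.004,-1],[[0,0,0],-0.004,-1],[[0,0,0],-0.004,-1],[[0,0,0],-0.004,-1],[[0,0,0],-0.004,-1],[[0,0,0],-0.004,-1],[[0,0,0],-0.004,-1],[[0,0,0],-0.004,-1]]}}

```text
time_s: 8.3
ee_pos: [0.5308, -0.0862, 0.0859]
orientation: [[-0.103, 0.995, 0.001], [0.995, 0.103, 0.0], [0.0, 0.001, -1.0]]
wrist_force: [2.9, 3.8, 4.3]
finger_gap: 0.174
```

```bash
python3 st.py
```

```text
t 8.3 tcp [ 0.5308 -0.0862  0.0859] cw from world y 84.09 F [2.92 3.79 4.31] M [ 0.535 -0.436  0.181] gap 0.174 q6 -23.4 tau [ -2.8  -65.04 -48.87  -1.26   0.46  -0.  ]
```

Call:
{"fn": "drive_tool", "kwargs": {"series": [[[0,0,0],-0.004,-1],[[0,0,0],-0.004,-1],[[0,0,0],-0.004,-1],[[0,0,0],-0.004,-1],[[0,0,0],-0.004,-1],[[0,0,0],-0.004,-1],[[0,0,0],-0.004,-1],[[0,0,0],-0.004,-1]]}}

```text
time_s: 9.1
ee_pos: [0.5308, -0.0861, 0.0859]
orientation: [[-0.053, 0.999, 0.002], [0.999, 0.053, 0.0], [0.0, 0.002, -1.0]]
wrist_force: [3.5, 4.0, 4.4]
finger_gap: 0.18
```

```bash
python3 st.py
```

```text
t 9.1 tcp [ 0.5308 -0.0861  0.0859] cw from world y 86.96 F [3.48 3.97 4.41] M [ 0.597 -0.441  0.289] gap 0.18 q6 -20.5 tau [-2.880e+00 -6.511e+01 -4.880e+01 -1.280e+00  5.300e-01  5.000e-02]
```

Run:
```python
from h import *
L=[]
for i in range(10):
    im=capture("wrist" if i else "top")
    if not i: cv2.imwrite("pics/t4.png",cv2.resize(im[140:230,195:310],None,fx=6,fy=6,interpolation=cv2.INTER_CUBIC))
    L.append(get_state()["wrist_torque"][2])
cv2.imwrite("pics/w4.png",im)
print(np.round(L,3),np.mean(L),np.std(L))
```

```text
[0.202 0.128 0.19  0.119 0.178 0.139 0.133 0.139 0.139 0.143] 0.15093245955143103 0.026819803592962686
```

View pics/w4.png

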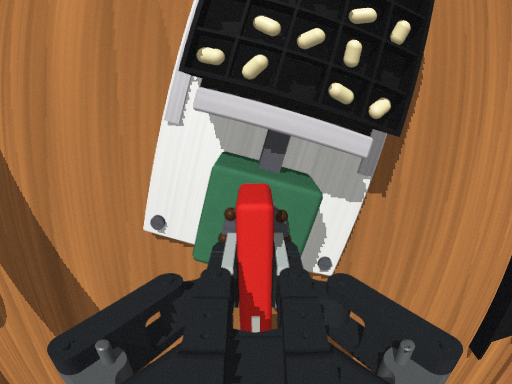

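The wrist view shows the bar square in the pads, the jaw bar at (280,120) flush along the tray's edge, and the tray square. The running torque is rising by about 1 N m/rad, which matches a pad nipped from about 1.15 rad. I'll confirm with a tiny step and the top crop.

Call:
{"fn": "drive_tool", "kwargs": {"series": [[[0,0,0],-0.002,-1],[[0,0,0],-0.002,-1],[[0,0,0],-0.002,-1],[[0,0,0],-0.002,-1],[[0,0,0],-0.002,-1],[[0,0,0],-0.002,-1],[[0,0,0],-0.002,-1],[[0,0,0],-0.002,-1]]}}

```text
time_s: 10.4
ee_pos: [0.5309, -0.0861, 0.0859]
orientation: [[-0.028, 1.0, 0.002], [1.0, 0.028, 0.0], [0.0, 0.002, -1.0]]
wrist_force: [5.0, 4.1, 4.6]
finger_gap: 0.173
```

```bash
python3 st.py
```

```text
t 10.4 tcp [ 0.5309 -0.0861  0.0859] cw from world y 88.4 F [5.02 4.1  4.56] M [ 0.5   -0.444  0.256] gap 0.173 q6 -19.1 tau [ -2.91 -65.14 -48.77  -1.28   0.57   0.17]
```

View pics/t4.png

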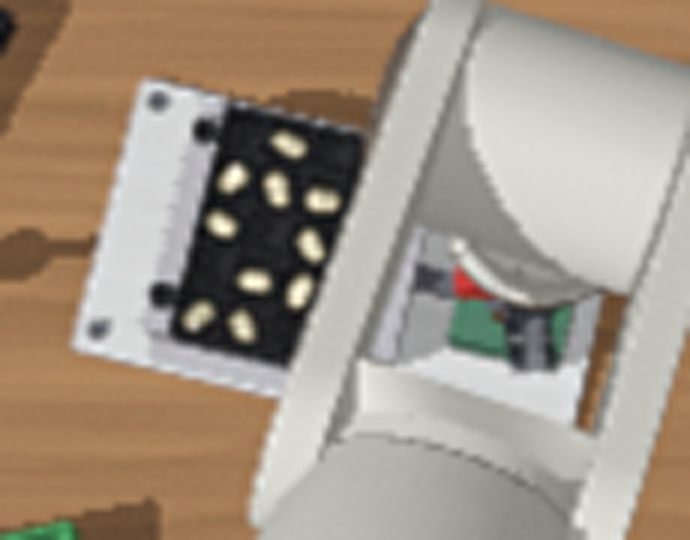

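The seeds and tray edge are in the same pixels at 1.10 and 1.30 rad, so the tray is against the stop. The pooled torque rise puts the force at about 18 N, which is snug. I'll release and lift.

Call:
{"fn": "drive_tool", "kwargs": {"series": [[[0,0,0],0,1],[[0,0,0],0,1],[[0,0,0],0,1],[[0,0,0],0,1],[[0,0,0],0,1],[[0,0,0],0,1],[[0,0,0],0,1],[[0,0,0],0,1]]}}

```text
time_s: 11.2
ee_pos: [0.5302, -0.0864, 0.0853]
orientation: [[-0.028, 1.0, -0.0], [1.0, 0.028, 0.0], [0.0, -0.0, -1.0]]
wrist_force: [0.8, 0.5, 0.2]
finger_gap: 1.002
```

Call:
{"fn": "drive_tool", "kwargs": {"series": [[[0,0,0.2],0,1],[[0,0,0.3],0,1],[[0,0,0.4],0,1],[[0,0,0.5],0,1],[[0,0,0.6],0,1],[[0,0,0.6],0,1],[[0,0,0.4],0,1],[[0,0,0],0,1]]}}

```text
time_s: 12.0
ee_pos: [0.531, -0.0867, 0.239]
orientation: [[-0.028, 1.0, 0.005], [1.0, 0.028, -0.001], [-0.002, 0.005, -1.0]]
wrist_force: [-0.9, 0.0, -0.5]
finger_gap: 1.0
```

```bash
python3 st.py
python3 - <<'E'
from h import *
s=get_state();im=capture("wrist");cv2.imwrite("pics/w5.png",im)
m=redmask(im);k,l,st,ce=cv2.connectedComponentsWithStats(m)
for i in range(1,k):
    if st[i,4]>60:
        q=np.array([wray(a,.117,s)[:2] for a in np.argwhere(l==i)[:,::-1]],np.float32)
        c,_,vt=np.linalg.svd(q-q.mean(0),full_matrices=False);print(st[i],cv2.minAreaRect(q),np.degrees(np.arctan2(vt[0,1],vt[0,0])))
E
```

```text
t 12.0 tcp [ 0.531  -0.0867  0.239 ] cw from world y 88.42 F [-0.92  0.04 -0.46] M [ 0.005 -0.    -0.005] gap 1.0 q6 -19.1 tau [-1.400e-01 -6.318e+01 -5.830e+01 -1.000e-02  1.030e+00  0.000e+00]
[ 242  140   24   80 1299] ((0.531200110912323, -0.08510297536849976), (0.019513605162501335, 0.07669079303741455), 3.349992513656616) -83.40386
```

View pics/w5.png

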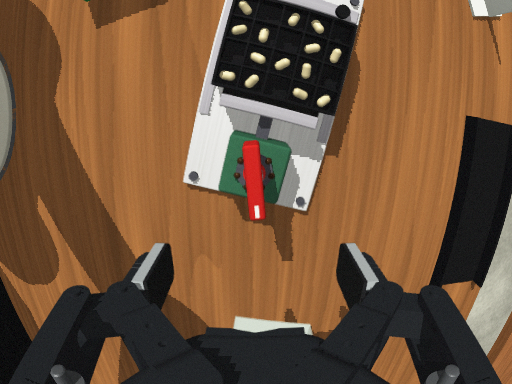

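The wrist view after release shows the jaw flush along the tray, the tray square in the clamp and the gripper clear. The bar sprang back about 2–5°, consistent with relaxing from about 18 N to the roughly 10 N the knob holds by itself. I'm handing the job in.

```bash
python3 -c "
from cell import *
print(finish_job())"
```

```text
the job is handed in; nothing more can be done
None
```

I broke the red knob loose with a firm clockwise twist and wound it on to about 1.33 rad. The tray is pushed square against the end stop. I then let go, lifted clear and handed the job in at about 12 s.

**Clamping force:** the pooled running torque at the end was about 0.28 N m, against about 0.10 N m running free, so roughly 18 N. The wrist torque is noisy (about ±0.03 N m), which makes this good to a few newtons only.

**After release:** the bar had sprung back about 2–5°; two fits of its angle in the wrist picture disagree within that range. That matches the clamp settling to the roughly 10 N the knob holds on its own, but I could not measure the final force directly.

**Tray position:** it stayed in the same pixels in the top view between 1.10 and 1.30 rad, so it was against the stop. In the last wrist picture the jaw lies flush along the tray's edge; I judged squareness by eye and did not measure the angle.

**Other items:** the arm never went near the bottle, seed box or flower pot. I did not measure them again at the end. The wrist force and torque read near zero after lifting.

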